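# Put the pipette away in the bench drawer

## Robot

A 6-joint arm with a two-finger parallel gripper is mounted at the origin on the work surface. World frame = base frame: x ahead of the robot, y to its left, z up, the work surface at z = 0. Lengths are in m, angles in rad, forces in N, time in s.
With the tool pointing down it reaches from about 0.25 to 0.725 m from the base axis. Payload 4 kg.
Tool frame: the origin (TCP) lies at the very end of the fingers, on their centre line; the grasp point (between the pads) lies 19 mm behind it; x points along the fingers, z is the direction in which the jaws open and shut, and the axes are right-handed (so a half turn about x gives the same grasp; the last joint's range is limited). The gripper opens to 85 mm and grips with 20 to 120 N. Pads are 22 mm wide; open, the fingers measure 114 mm over their backs; the gripper's body (76 mm by 85 mm) begins 54 mm behind the grasp point. The pads swing forward as they close: fully open they stand 13 mm farther back than shut.
Start: joints at [1.324, 0.241, 0.005, 1.335, 0, 1.571], TCP at [0.122, 0.485, 0.231] pointing down, gripper open.
Joint ranges: [-2.72, 2.72], [-1.05, 1.87], [-1.09, 1.28], [-1.99, 2.15], [-1.42, 1.44], [-3.14, 3.14]. Speed limits (rad/s): [2.79, 2.79, 3.14, 3.14, 3.14, 3.14].

## Interface

Orientations are given as a unit quaternion [x, y, z, w].
In Python, from workcell import bot gives the robot as it stands.
- The arm moves only by the tool apply_moves, never from a script. Its argument "targets" is one flat list of numbers, 7 for each row, row after row: the shift along the tool's x, y, z in units of 25 cm (1.0 is 25 cm), then the turn, a rotation vector about the tool's x, y, z in units of 0.5 rad (1.0 is 0.5 rad), then the opening, from 0 (shut) to 1 (fully open). In form: [tx, ty, tz, wx, wy, wz, claw, tx, ty, tz, wx, wy, wz, claw, ...]. A call has 1 to 12 rows; each row is the pose to reach, as a shift and turn from the pose commanded when the call began, along the tool's axes at that moment; what a row does not reach only later rows make up. A row lasts 1/12 s, in which the tool goes at most 41.7 mm and 7.16 degrees, less where a joint would pass 70% of its speed; a pose out of reach is approached as far as the arm can. A call with a number of a shift or a turn outside -1 to 1 is refused whole. A call with a gripper value outside its range is refused whole. The fingers move at their own pace and stop on an object; the grip force is fixed at half the most. Time passes only in rows, so rows that repeat a pose let the fingers close. It gives the time, the measured TCP pose, the force and the opening at its end, in the units of the state.
- bot.get_obs(): the state, without advancing time (a new reading comes with each control period).
- bot.camera(name): name is "side" or "top" or "wrist"; returns (picture, depth): 400x640x3 uint8, red, green, blue; 400x640 float32, m along the optical axis (not along the pixel's ray), 0 where there is no reading.
- bot.camera_params(name): a dict with "fx", "fy", "cx", "cy" (pixels), "T" (4x4, takes a point from camera to world coordinates); the wrist camera has in their place "tool_from_camera" (4x4, takes a point from camera to tool coordinates, whose origin is the TCP and whose axes are the tool frame's). Camera axes: x right, y up, looking along -z (the intrinsics and any distortion apply to the point x, -y, -z); pixel columns grow to the right and rows downward; lengths in m; the calibration is good to about 2 mm. A picture is of the moment at which its call begins: read the wrist's pose just before it. camera_params takes no time and is no camera call.
- bot.job_done(): hands the job in, once; it reports no verdict.
The state is a dict: "clock": time; "joint_pos": joint angles; "joint_vel": joint speeds; "tau": joint torques, N m; "eef_pos": TCP position; "tool_rot": TCP orientation; "ft_force": force on the tool from outside, world axes, zero at the start; "ft_torque": the same for the moment, N m; "grip_width": finger opening in m.
Only numpy, scipy, OpenCV 4.12 (cv2) and the standard library are available. Lean on these libraries where they do the work, as an engineer would, in place of code of your own. Each camera call takes 0.05 s, during which the arm holds its last target.

## Task

Take the long pipette off the sloping rack and lay it down flat inside the open drawer, without dropping it. Then slide the drawer gently and fully shut, and leave the short dispenser, the bottle and the tip box where they are.

Things in the scene. Friction and masses are not known exactly. Their poses are not given: they have to be found in the camera images.
- pipette_grip (a point): long white pipette, 186 mm, ~110 g; middle of its handle (box 90 long x 28 wide x 30 high), half-way up. x to the push button, y across the 28 mm grip width, z off the side with the finger hook. Along x: handle -40..+50 mm, shaft (14 then 8 mm thick) to -118, button (20 thick) to +68; hook 13 mm high at +36..+46. Starts loose on the rack, its -z side on the slope, button end up.
- rack: fixed aluminium rack: board 200 (up the slope) x 230 mm, sloping 35 degrees, rising along x from 5 to 119 mm high. Origin on the table under its middle, z up. Lanes at y = +55 and -55 mm hold pipette and dispenser, either way round. In each a fork of two pegs, 18 mm high, stops the lower end of the handle; nothing stands beside the handles. Things lift off square to the slope.
- dispenser_mid (a point): bystander: the short stout dispenser, 114 mm overall, handle 70 x 36 x 34 mm, in the other lane of the rack; point at mid-length of its handle, half-way up, axes as for the pipette.
- drawer_floor (a point): point on the drawer's floor, 26 mm over the table, mid-width, 50 mm behind the inside of its front; moves with the drawer. x points into the cabinet, the way it closes; z up. Inside x = -50 to +174, y = -122 to +122 mm; walls 40 mm over the floor, front panel 63 mm, its outer face at x = -70. With the drawer open by q, x = -50 to q - 55 mm is clear of the cabinet's top.
- drawer_handle (a point): middle of the drawer's steel bar handle, 120 mm long across the drawer, 35 mm in front of the front panel and about 62 mm above the table; axes as for drawer_floor; moves with the drawer. The bar is about 10 mm thick.
- drawer (a joint): how far the drawer is open, in m: 0 is shut (a stop), 0.2 fully open; it starts 0.16 to 0.19 open. It slides with 1 to 2 N and stays where it is left. It runs in a fixed grey cabinet, 260 deep x 290 wide x 100 mm high, whose top is a 12 mm board, 62 mm clear over the drawer's floor.
- bottle: bystander: closed bottle, 64 mm across, 130 mm high; origin under its centre.
- tip_box: bystander: closed box of pipette tips, 84 x 119 x 80 mm high; origin under its centre.
There are look-alikes about, which are no part of the job. Leave any blue or green look-alike of the part that bears pipette_grip alone.

How it is judged:
On the way:
1. the pipette lies flat on the floor of the drawer, let go, while the drawer is still open (more than 60 mm) (x of pipette_grip in the frame of drawer_floor between -0.05 and 0.174 m and y of pipette_grip in the frame of drawer_floor between -0.122 and 0.122 m and z of pipette_grip in the frame of drawer_floor between 0 and 0.03 m and angle between pipette_grip's own x axis and vertical between 1.35 and 1.79 rad and value of joint drawer above 0.06 m and contact force between the fingers and pipette below 0.1 N), for 0.2 s.
At the end, for the whole second after the job is handed in: The pipette lies inside the drawer on its floor (its point under 30 mm over the floor), level within 12 degrees and at rest; the drawer is shut to within 6 mm; dispenser, bottle and tip box are within 30 mm of where they were (x of pipette_grip in the frame of drawer_floor between -0.05 and 0.174 m and y of pipette_grip in the frame of drawer_floor between -0.122 and 0.122 m and z of pipette_grip in the frame of drawer_floor between 0 and 0.03 m and angle between pipette_grip's own x axis and vertical between 1.35 and 1.79 rad and value of joint drawer below 0.006 m and linear speed of pipette below 0.02 m/s and distance of each of dispenser_mid, bottle, tip_box from where it was at the start of the episode below 0.03 m); the robot touches nothing.
It fails at once if the pipette is dropped or thrown: it moves faster than 0.7 m/s (a fall of over 25 mm) untouched by the fingers (contact force between the fingers and pipette below 0.1 N and linear speed of pipette above 0.7 m/s).
It fails at once if the drawer is slammed: closing faster than 0.6 m/s (velocity of joint drawer below -0.6 m/s).
It fails at once if the dispenser, bottle or tip box is moved by more than 30 mm (distance of any of dispenser_mid, bottle, tip_box from where it was at the start of the episode above 0.03 m).
It also fails if it takes over 51 s, if anything falls off the work surface, if the arm or the gripper's body presses on something with over 40 N, if the wrist force passes 120 N, or if a joint passes its speed limit or range.

## Working session

There is one attempt and no reset: what is moved stays moved. The work goes in short steps, Python scripts to look and compute and a tool call to move; the robot and the scene stay as the last step left them, time stands still between calls to the robot, and variables do not carry over. Pictures are saved under pics/ and viewed, and the job is handed in when it is done.

Besides the shell and the picture viewer there is one more tool, called after ">>>" as name(argument=value, ...), one argument or row to a line, values as JSON. apply_moves: Moves the arm, as the interface text tells. Its arguments: {"type":"object","properties":{"targets":{"type":"array"}},"required":["targets"]}

```bash
mkdir -p pics; ls; python3 - <<'E'
from workcell import bot
import cv2,numpy as np
o=bot.get_obs();print({k:np.round(v,3) for k,v in o.items()})
for n in ["side","top","wrist"]:
    p,d=bot.camera(n);cv2.imwrite(f"pics/{n}0.png",p[:,:,::-1]);np.savez(f"{n}0.npz",p=p,d=d)
    c=bot.camera_params(n);print(n,c)
E
```

```text
pics
{'clock': np.float64(0.0), 'joint_pos': array([ 1.324,  0.241,  0.004,  1.335, -0.   ,  1.571]), 'joint_vel': array([ 0.   , -0.001, -0.   ,  0.001,  0.   , -0.   ]), 'tau': array([ 1.0000e-03, -3.7232e+01,  2.5240e+01,  1.7000e-02,  0.0000e+00,
       -0.0000e+00]), 'eef_pos': array([0.122, 0.484, 0.23 ]), 'tool_rot': array([-0.435,  0.558,  0.434,  0.557]), 'ft_force': array([ 0.108, -0.179,  0.068]), 'ft_torque': array([ 0.006,  0.002, -0.005]), 'grip_width': np.float64(0.085)}
side {'fx': 441.1995847178479, 'fy': 441.1995847178479, 'cx': 312.70784504295085, 'cy': 202.2432153841091, 'T': array([[ 0.99415797,  0.06727739, -0.08440189,  0.40781766],
       [-0.10783663,  0.58576036, -0.80327832, -1.07073985],
       [-0.00460319,  0.80768716,  0.5895933 ,  0.75246615],
       [ 0.        ,  0.        ,  0.        ,  1.        ]])}
top {'fx': 517.5586079092608, 'fy': 517.5586079092608, 'cx': 316.76293393147665, 'cy': 198.01101909638197, 'T': array([[ 4.44707491e-03,  9.88866442e-01, -1.48739312e-01,
         2.21182550e-01],
       [-9.99988786e-01,  4.15538142e-03, -2.27181229e-03,
        -1.73340978e-01],
       [-1.62845036e-03,  1.48747747e-01,  9.88873832e-01,
         1.76866431e+00],
       [ 0.00000000e+00,  0.00000000e+00,  0.00000000e+00,
         1.00000000e+00]])}
wrist {'fx': 301.5506344226195, 'fy': 301.5506344226195, 'cx': 320.3174780049291, 'cy': 195.03040527622653, 'tool_from_camera': array([[ 3.11042363e-04,  2.59101848e-01, -9.65849955e-01,
        -1.41583217e-01],
       [ 5.35918251e-04,  9.65849820e-01,  2.59101984e-01,
         6.54055507e-02],
       [ 9.99999808e-01, -5.98208312e-04,  1.61562801e-04,
         2.29806785e-04],
       [ 0.00000000e+00,  0.00000000e+00,  0.00000000e+00,
         1.00000000e+00]])}
```

View pics/top0.png

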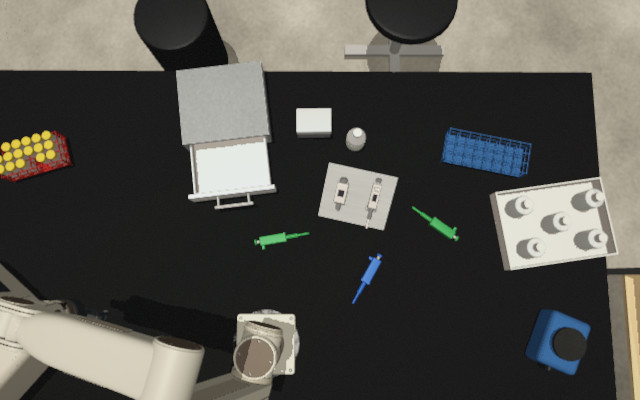

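View pics/side0.png

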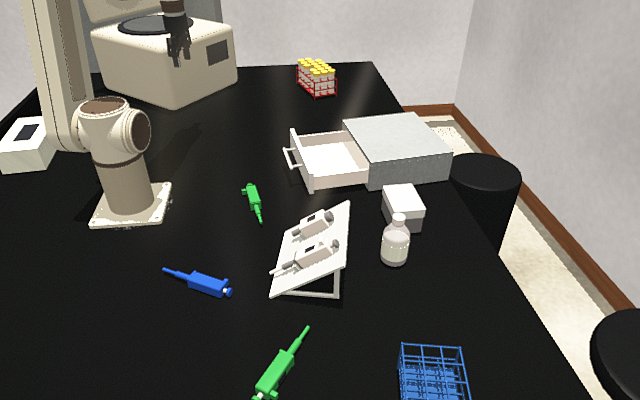

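View pics/wrist0.png

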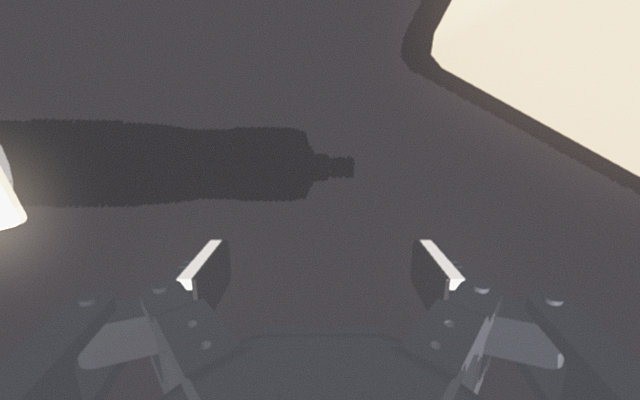

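The top view shows the rack at about (358,197), with the dispenser at (341,192), the pipette at (374,197), the open drawer at (232,168) and its handle at (234,205). The bottle is at (356,138) and the tip box at (314,122). Next I'll look at enlarged crops.

```bash
cat > h.py <<'E'
from workcell import bot
import cv2,numpy as np
from scipy.spatial.transform import Rotation as R
def load(n): z=np.load(n+"0.npz");return z['p'],z['d']
def pix2w(n,u,v,d,T=None):
    c=bot.camera_params(n)
    T=c['T'] if T is None else T
    p=np.array([(u-c['cx'])/c['fx']*d,-(v-c['cy'])/c['fy']*d,-d*np.ones_like(u*1.0)])
    return (T[:3,:3]@p.reshape(3,-1)).T+T[:3,3]
def cloud(n,d,T=None):
    v,u=np.mgrid[0:400,0:640]; return pix2w(n,u.ravel(),v.ravel(),d.ravel(),T).reshape(400,640,3)
def w2pix(n,P,T=None):
    c=bot.camera_params(n); T=c['T'] if T is None else T
    q=np.linalg.inv(T)@np.r_[P,1]
    return c['cx']+c['fx']*q[0]/-q[2], c['cy']-c['fy']*q[1]/-q[2]
E
python3 - <<'E'
from h import *
p,d=load("top")
cr=p[150:240,310:410,::-1];cv2.imwrite("pics/topcrop.png",cv2.resize(cr,(800,720)[:1]+(600,) if 0 else (660,594),interpolation=cv2.INTER_CUBIC))
cr=p[55:215,170:285,::-1];cv2.imwrite("pics/topdraw.png",cv2.resize(cr,None,fx=3.7,fy=3.7,interpolation=cv2.INTER_CUBIC))
p,d2=load("side")
cr=p[190:310,260:360,::-1];cv2.imwrite("pics/sidecrop.png",cv2.resize(cr,(500,600),interpolation=cv2.INTER_CUBIC))
C=cloud("top",d)
np.set_printoptions(precision=4,suppress=True)
for n,(u,v) in dict(tbl=(300,200),tbl2=(450,300),handle=(234,206),rackA=(332,166),cab=(220,105),floor=(232,170),pip=(374,197),box=(314,122),bot=(357,133)).items(): print(n,C[v,u])
E
```

```text
tbl [ 0.4795 -0.1115  0.0032]
tbl2 [ 0.1431 -0.6175  0.0011]
handle [0.4499 0.106  0.0612]
rackA [ 0.5765 -0.2189  0.111 ]
cab [0.7844 0.1552 0.1051]
floor [0.5819 0.1243 0.0134]
pip [ 0.4755 -0.3555  0.1055]
box [ 0.7342 -0.159   0.081 ]
bot [ 0.6813 -0.2995  0.1351]
```

View pics/topcrop.png

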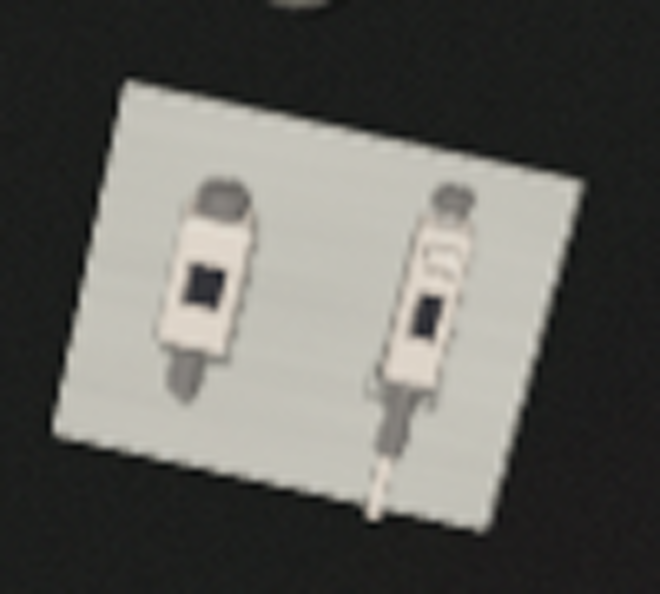

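View pics/topdraw.png

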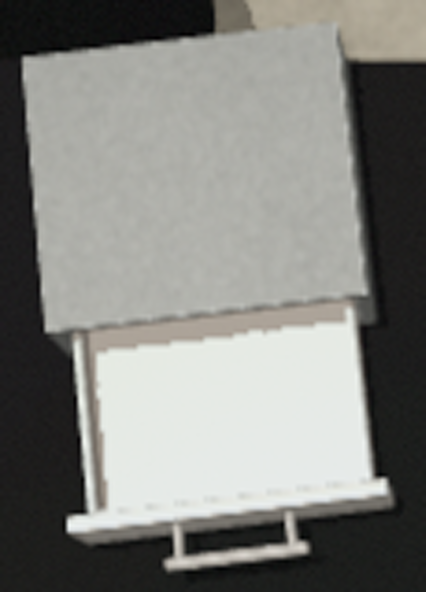

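View pics/sidecrop.png

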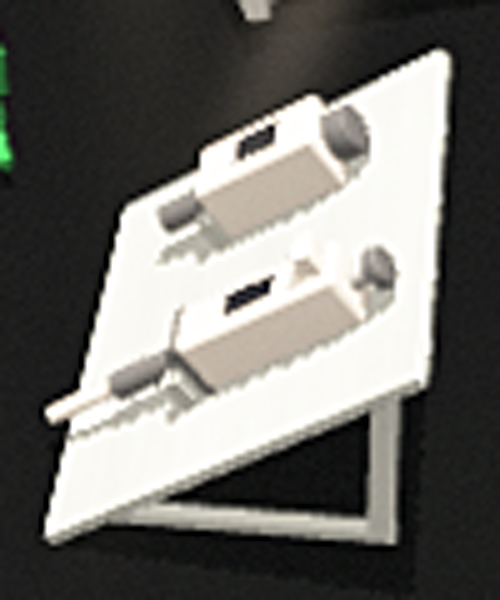

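```bash
python3 - <<'E'
from h import *
from scipy.optimize import least_squares
np.set_printoptions(precision=4,suppress=True)
pt=[(125,82),(583,180),(487,530),(55,432)]
pt=[(310+(u+.5)/6.6-.5,150+(v+.5)/6.6-.5) for u,v in pt]
s=[(450,50),(427,385),(45,540),(125,208)] # side: topleft far high, near high, near low, far low
ps=[(260+(u+.5)/5-.5,190+(v+.5)/5-.5) for u,v in s]
a=.0819
Lt=[(a,.115,.119),(a,-.115,.119),(-a,-.115,.005),(-a,.115,.005)]
Ls=[(a,.115,.119),(a,-.115,.119),(-a,-.115,.005),(-a,.115,.005)]
def W(q,l): c,s_=np.cos(q[2]),np.sin(q[2]); return np.array([q[0]+c*l[0]-s_*l[1],q[1]+s_*l[0]+c*l[1],l[2]])
for use in ("top","side","both"):
    def f(q):
        r=[]
        if use!="side":
            for P,l in zip(pt,Lt): r+=list(np.array(w2pix("top",W(q,l)))-P)
        if use!="top":
            for P,l in zip(ps,Ls): r+=list(np.array(w2pix("side",W(q,l)))-P)
        return np.array(r)
    S=least_squares(f,[.5,-.3,-.1]);print(use,S.x,S.fun)
q=S.x
# depth in rack/slope frame
for n in("top","side"):
    p,d=load(n);C=cloud(n,d).reshape(-1,3)
    c,s_=np.cos(q[2]),np.sin(q[2])
    L=np.c_[(C[:,0]-q[0])*c+(C[:,1]-q[1])*s_,-(C[:,0]-q[0])*s_+(C[:,1]-q[1])*c,C[:,2]-.062]
    t=np.radians(35);u=L[:,0]*np.cos(t)+L[:,2]*np.sin(t);h=-L[:,0]*np.sin(t)+L[:,2]*np.cos(t)
    m=(abs(u)<.1)&(abs(L[:,1])<.11)&(abs(h)<.08)
    print(n,m.sum(),"plane h",np.median(h[m&(abs(L[:,1])<.02)]))
    k=m&(h>.02)&(L[:,1]<0)
    print("pip u",np.percentile(u[k],[0,5,50,95,100]),"y",np.percentile(L[k,1],[0,5,50,95,100]),"h",np.percentile(h[k],[5,50,95,100]))
    k=m&(h>.02)&(L[:,1]>0)
    print("disp u",np.percentile(u[k],[0,5,50,95,100]),"y",np.percentile(L[k,1],[0,5,50,95,100]),"h",np.percentile(h[k],[5,50,95,100]))
E
```

```text
top [ 0.4832 -0.3026 -0.2138] [ 0.0774  0.1306 -0.0031  0.2898  0.1206 -0.4009 -0.1992 -0.0367]
side [ 0.4839 -0.3037 -0.215 ] [-0.3409  0.4455 -0.2943 -0.6021  0.213   0.2206  0.4966  0.2533]
both [ 0.4837 -0.3031 -0.2143] [ 0.2743 -0.0311  0.1847  0.1605  0.276  -0.5308 -0.0348 -0.1978 -0.4945
  0.3031 -0.4013 -0.804   0.1422  0.0578  0.374   0.1344]
top 3570 plane h 0.003142936324881624
pip u [-0.0981 -0.063   0.0217  0.0814  0.0888] y [-0.0683 -0.0655 -0.053  -0.0407 -0.0364] h [0.0212 0.0313 0.0423 0.0515]
disp u [-0.0492 -0.0382  0.0184  0.0608  0.0658] y [0.0381 0.041  0.0566 0.0721 0.0746] h [0.0247 0.0347 0.0412 0.046 ]
side 5241 plane h 0.0016438815219084976
pip u [-0.0976 -0.0508  0.0281  0.0759  0.0885] y [-0.0737 -0.0683 -0.0602 -0.0454 -0.039 ] h [0.0207 0.0297 0.0404 0.0464]
disp u [-0.0498 -0.0376  0.0206  0.0606  0.0645] y [0.0336 0.0371 0.0463 0.0674 0.0715] h [0.0211 0.0315 0.0368 0.0383]
```

```bash
cat > fit.py <<'E'
from h import *
from scipy.optimize import least_squares
np.set_printoptions(precision=4,suppress=True)
cv=lambda u,v:(170+(u+.5)/3.7-.5,55+(v+.5)/3.7-.5)
cab=[cv(22,58),cv(338,24),cv(368,296),cv(47,332)]
bar=[cv(165,563),cv(308,548)]
# q=[cx,cy,yaw]: front-middle of cabinet top edge
L=[(.26,.145,.1),(.26,-.145,.1),(0,-.145,.1),(0,.145,.1)]
def W(q,l): c,s=np.cos(q[2]),np.sin(q[2]); return np.array([q[0]+c*l[0]-s*l[1],q[1]+s*l[0]+c*l[1],l[2]])
f=lambda q:np.concatenate([np.array(w2pix("top",W(q,l)))-P for P,l in zip(cab,L)]+[np.array(w2pix("top",W(q,(q[3],y,.062))))-P for y,P in zip((.06,-.06),bar)])
S=least_squares(f,[.65,.14,0.1,-.15])
if __name__=="__main__":
    print(S.x,S.fun)
    q=S.x; print("bar mid",W(q,(q[3],0,.062)),"open q",-q[3]-.05)
    for n in("top","side"):
        p,d=load(n);C=cloud(n,d).reshape(-1,3);c,s=np.cos(q[2]),np.sin(q[2])
        l=np.c_[(C[:,0]-q[0])*c+(C[:,1]-q[1])*s,-(C[:,0]-q[0])*s+(C[:,1]-q[1])*c,C[:,2]]
        m=(abs(l[:,1])<.11)&(abs(l[:,1])>.07)
        k=m&(l[:,0]>-.2)&(l[:,0]<-.05)&(l[:,2]>.08); print(n,"panel top",k.sum(),np.percentile(l[k,0],[1,10,50,90,99]) if k.sum() else "",np.median(l[k,2]))
        k=(abs(l[:,1])<.05)&(l[:,0]>-.26)&(l[:,0]<l[k,0].min()-.01 if k.sum() else 0)&(l[:,2]>.05); print("bar",k.sum(),np.median(l[k],0))
        k=(abs(l[:,1])<.08)&(l[:,0]>-.1)&(l[:,0]<-.02)&(l[:,2]<.06); print("floor",np.median(l[k],0))
    for t,P in (("box",(314,122)),("bot",(357,133))): pass
    o=bot.get_obs();print(R.from_quat(o['tool_rot']).as_matrix())
E
python3 fit.py
```

```text
[ 0.6669  0.1338  0.1227 -0.2146] [ 0.3399  0.1198  0.0925 -0.3334 -0.0314 -0.066  -0.3208  0.2617  1.3441
  0.0935 -1.4165 -0.0725]
bar mid [0.4539 0.1076 0.062 ] open q 0.1645722012856392
top panel top 108 [-0.1825 -0.1808 -0.1755 -0.169  -0.1668] 0.08935601224096945
bar 107 [-0.2167  0.0008  0.0653]
floor [-0.0605 -0.0003  0.0261]
side panel top 69 [-0.1817 -0.1809 -0.1751 -0.1688 -0.1673] 0.08909265934326338
bar 73 [-0.216   0.0083  0.0661]
floor [-0.06    0.0064  0.026 ]
[[-0.0004 -0.9697  0.2443]
 [-0.0016  0.2443  0.9697]
 [-1.      0.     -0.0016]]
```

```bash
cat > plan.py <<'E'
from h import *
import fit,sys,json
q=np.array([.4837,-.3031,-.2143]);t=np.radians(35)
Rz=R.from_euler('z',q[2]).as_matrix()
up=Rz@[np.cos(t),0,np.sin(t)];nrm=Rz@[-np.sin(t),0,np.cos(t)];ly=Rz@[0,1.,0]
O=np.array([q[0],q[1],.062])
def slope(u,y,h): return O+u*up+y*ly+h*nrm
def mat(x,z): x=np.array(x)/np.linalg.norm(x);z=np.array(z);z=z-x*(x@z);z/=np.linalg.norm(z);return np.c_[x,np.cross(z,x),z]
Rg=mat(-nrm,ly)
Rlev=mat([0,0,-1],ly)
f=fit.S.x;Rd=R.from_euler('z',f[2]).as_matrix()
def drw(x,y,z): return np.array([f[0],f[1],.026])+Rd@np.array([x-.1115,y,z])
Rdr=mat([0,0,-1],Rd[:,0])
def rel(P,Rt,P0=None,R0=None):
    o=bot.get_obs()
    P0=o['eef_pos'] if P0 is None else P0; R0=R.from_quat(o['tool_rot']).as_matrix() if R0 is None else R0
    s=R0.T@(P-P0)/.25; w=R.from_matrix(R0.T@Rt).as_rotvec()/.5
    print(np.round(s,3),np.round(w,3),"rows>=",np.linalg.norm(s)*.25/.0417,np.linalg.norm(w)*.5/.125)
E
python3 - <<'E'
from plan import *
o=bot.get_obs();
pre=slope(.0205,-.054,.0045+.10)
print(pre, slope(.0205,-.054,.0045))
R0=R.from_quat(o['tool_rot']).as_matrix()
rel(pre,Rg)
mid=np.array([.3,.12,.26]);rel(mid,R0)
E
```

```text
[ 0.4301 -0.3467  0.1594] [ 0.4861 -0.3589  0.0774]
[ 0.29  -2.007 -2.922] [-0.062 -0.023 -1.222] rows>= 21.323208684121415 4.893924321432909
[-0.116 -1.046 -1.24 ] [0. 0. 0.] rows>= 9.750219598299452 0.0
```

>>> apply_moves(
  targets=[-0.1, -1, -1, 0, 0, 0, 1, -0.1, -1, -1, 0, 0, 0, 1, -0.1, -1, -1, 0, 0, 0, 1, -0.1, -1, -1, 0, 0, 0, 1, -0.1, -1, -1, 0, 0, 0, 1, -0.1, -1, -1, 0, 0, 0, 1, -0.1, -1, -1, 0, 0, 0, 1, -0.1, -1, -1, 0, 0, 0, 1, -0.1, -1, -1, 0, 0, 0, 1, -0.1, -1, -1, 0, 0, 0, 1],
)

```text
clock: 0.98
eef_pos: [0.305, 0.1783, 0.2566]
tool_rot: [-0.433, 0.559, 0.432, 0.559]
ft_force: [-0.9, -0.9, -0.7]
grip_width: 0.0855
```

```bash
python3 - <<'E'
from plan import *
o=bot.get_obs();print(o['clock'],o['joint_pos'],o['eef_pos'])
rel(slope(.0205,-.054,.0045+.10),Rg)
E
```

```text
0.9833 [ 0.5302 -0.0647 -0.2687  1.3662 -0.0013  0.7836] [0.305  0.1783 0.2566]
[ 0.391 -1.01  -1.907] [-0.075 -0.025 -1.219] rows>= 13.150324001779252 4.88561615812647
```

>>> apply_moves(
  targets=[0, -0.5, -1, 0, 0, -0.6, 1, 0, -0.5, -1, 0, 0, -0.6, 1, 0, -0.5, -1, 0, 0, -0.6, 1, 0, -0.5, -1, 0, 0, -0.6, 1, 0, -0.5, -1, 0, 0, -0.6, 1, 0, -0.5, -1, 0, 0, -0.6, 1, 0, -0.5, -1, 0, 0, -0.6, 1, 0, -0.5, -1, 0, 0, -0.6, 1, 0, -0.5, -1, 0, 0, -0.6, 1],
)

```text
clock: 1.73
eef_pos: [0.3632, -0.0928, 0.2559]
tool_rot: [-0.511, 0.488, 0.345, 0.617]
ft_force: [0.2, 0.1, -0.4]
grip_width: 0.0854
```

```bash
python3 - <<'E'
from plan import *
o=bot.get_obs();print(o['clock'],o['joint_pos'],o['eef_pos'])
rel(slope(.0205,-.054,.0045+.10),Rg)
E
```

```text
1.7333 [-0.2504 -0.2639 -0.4747  1.0613  0.0003  0.0013] [ 0.3632 -0.0928  0.2559]
[ 0.519 -0.376 -0.917] [-0.068 -0.032 -0.624] rows>= 6.7083189592376335 2.5146814039034995
```

>>> apply_moves(
  targets=[0.3, -0.376, -0.917, -0.068, -0.032, -0.624, 1, 0.3, -0.376, -0.917, -0.068, -0.032, -0.624, 1, 0.3, -0.376, -0.917, -0.068, -0.032, -0.624, 1, 0.3, -0.376, -0.917, -0.068, -0.032, -0.624, 1, 0.3, -0.376, -0.917, -0.068, -0.032, -0.624, 1, 0.3, -0.376, -0.917, -0.068, -0.032, -0.624, 1, 0.519, -0.376, -0.917, -0.068, -0.032, -0.624, 1, 0.519, -0.376, -0.917, -0.068, -0.032, -0.624, 1, 0.519, -0.376, -0.917, -0.068, -0.032, -0.624, 1],
)

```text
clock: 2.48
eef_pos: [0.4315, -0.3415, 0.1546]
tool_rot: [-0.587, 0.39, 0.263, 0.659]
ft_force: [-0.0, 0.3, -0.6]
grip_width: 0.0853
```

```bash
python3 - <<'E'
from plan import *
o=bot.get_obs();print(o['clock'],o['joint_pos'],o['eef_pos'])
p,d=bot.camera("wrist");cv2.imwrite("pics/w1.png",p[:,:,::-1]);
Tt=np.eye(4);Tt[:3,:3]=R.from_quat(o['tool_rot']).as_matrix();Tt[:3,3]=o['eef_pos']
T=Tt@bot.camera_params("wrist")["tool_from_camera"]
np.savez("w1.npz",p=p,d=d,T=T)
C=cloud("wrist",d,T).reshape(-1,3)-O
S=np.c_[C@up,C@ly,C@nrm]
m=(abs(S[:,0])<.11)&(abs(S[:,1])<.115)&(d.ravel()>.05)
k=m&(abs(S[:,1])<.02)&(abs(S[:,2])<.03);print("plane",np.median(S[k,2]))
k=m&(S[:,2]>.018)&(S[:,2]<.06)&(S[:,1]<-.02)&(S[:,1]>-.09)
print(np.percentile(S[k],[0,1,5,50,95,99,100],axis=0))
k&=(S[:,2]>.025)&(S[:,2]<.034);k2=k&(S[:,0]<.05)&(S[:,0]>-.01)
for a,b in((-.02,0),(0,.02),(.02,.04),(.04,.06)):
    kk=k&(S[:,0]>a)&(S[:,0]<b);print(a,kk.sum(),np.percentile(S[kk,1],[2,50,98]))
print("top h",np.median(S[k,2]),np.percentile(S[k,0],[0,1,99,100]))
for x in(-.118,-.04,0,.05,.068):print(x,w2pix("wrist",slope(.0205+x,-.054,.03),T))
rel(slope(.0205,-.054,.0045),Rg)
E
```

```text
2.4833 [-0.8644  0.0925 -0.5825  0.3992  0.3589 -0.5641] [ 0.4315 -0.3415  0.1546]
plane 0.0011949320942976627
[[-0.0987 -0.0708  0.018 ]
 [-0.0947 -0.0663  0.0183]
 [-0.0787 -0.0641  0.0191]
 [ 0.0036 -0.0516  0.0307]
 [ 0.0636 -0.0396  0.0371]
 [ 0.0835 -0.0376  0.0446]
 [ 0.0872 -0.0331  0.0458]]
-0.02 1089 [-0.0651 -0.0515 -0.0386]
0 1010 [-0.0655 -0.0523 -0.0384]
0.02 934 [-0.065  -0.0516 -0.0381]
0.04 786 [-0.0654 -0.0523 -0.0386]
top h 0.031205841512812152 [-0.0598 -0.0205  0.0824  0.0867]
-0.118 (np.float64(311.03790171046603), np.float64(34.742282529410005))
-0.04 (np.float64(311.5139892081642), np.float64(156.5535608615647))
0 (np.float64(311.7255309653828), np.float64(210.67842654696506))
0.05 (np.float64(311.96446628812845), np.float64(271.8121829322307))
0.068 (np.float64(312.0443361765254), np.float64(292.247613925312))
[ 0.39  -0.005 -0.024] [ 0.009  0.017 -0.009] rows>= 2.3423538681361347 0.08462695846157552
```

View pics/w1.png

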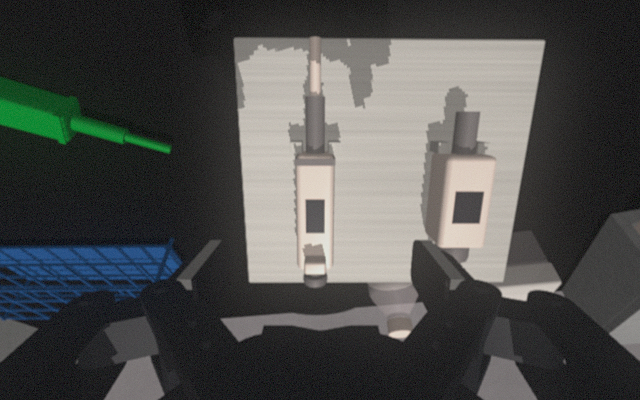

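The wrist view shows the pipette handle centred at column 315, rows 155–270, with its hook and button at the bottom. That agrees with the fit to within 2 mm, so I'm going down.

>>> apply_moves(
  targets=[0.13, -0.005, -0.016, 0.009, 0.017, -0.009, 1, 0.26, -0.005, -0.016, 0.009, 0.017, -0.009, 1, 0.33, -0.005, -0.016, 0.009, 0.017, -0.009, 1, 0.36, -0.005, -0.016, 0.009, 0.017, -0.009, 1, 0.39, -0.005, -0.016, 0.009, 0.017, -0.009, 1, 0.39, -0.005, -0.016, 0.009, 0.017, -0.009, 1],
)

```text
clock: 3.03
eef_pos: [0.4879, -0.36, 0.0816]
tool_rot: [-0.591, 0.391, 0.254, 0.658]
ft_force: [-0.2, 0.2, -0.3]
grip_width: 0.0853
```

```bash
python3 - <<'E'
from plan import *
o=bot.get_obs();print(o['clock'],o['eef_pos'],o['ft_force'])
p,d=bot.camera("wrist");cv2.imwrite("pics/w2.png",p[:,:,::-1]);
rel(slope(.0205,-.052,.0045),Rg)
E
```

```text
3.0333 [ 0.4879 -0.36    0.0816] [-0.1864  0.1762 -0.2557]
[0.011 0.017 0.013] [ 0.003 -0.011  0.013] rows>= 0.14334983675463753 0.07101336388684244
```

View pics/w2.png

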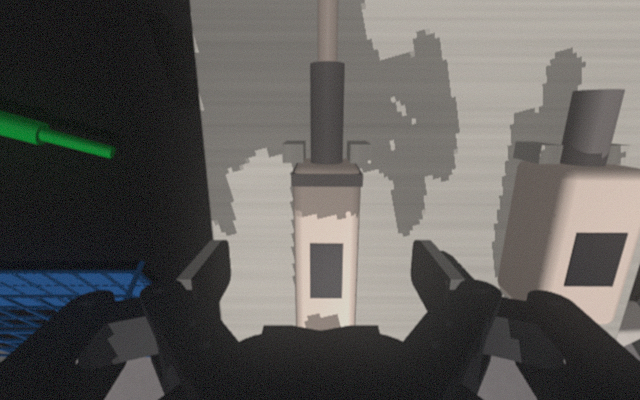

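The handle is between the jaws at column 326, against a jaw centre of about 321. I'll make a small correction and close.

>>> apply_moves(
  targets=[0.011, 0.017, 0.015, 0, -0.01, 0.01, 1, 0.011, 0.017, 0.015, 0, -0.01, 0.01, 1, 0.011, 0.017, 0.015, 0, -0.01, 0.01, 0.3, 0.011, 0.017, 0.015, 0, -0.01, 0.01, 0.1, 0.011, 0.017, 0.015, 0, -0.01, 0.01, 0, 0.011, 0.017, 0.015, 0, -0.01, 0.01, 0, 0.011, 0.017, 0.015, 0, -0.01, 0.01, 0, 0.011, 0.017, 0.015, 0, -0.01, 0.01, 0, 0.011, 0.017, 0.015, 0, -0.01, 0.01, 0, 0.011, 0.017, 0.015, 0, -0.01, 0.01, 0, 0.011, 0.017, 0.015, 0, -0.01, 0.01, 0, 0.011, 0.017, 0.015, 0, -0.01, 0.01, 0],
)

```text
clock: 4.08
eef_pos: [0.4857, -0.3572, 0.0767]
tool_rot: [-0.589, 0.392, 0.257, 0.658]
ft_force: [-4.7, 1.4, 4.9]
grip_width: 0.0273
```

>>> apply_moves(
  targets=[-0.05, 0, 0, 0, 0, 0, 0, -0.1, 0, 0, 0, 0, 0, 0, -0.15, 0, 0, 0, 0, 0, 0, -0.22, 0, 0, 0, 0, 0, 0, -0.3, 0, 0, 0, 0, 0, 0, -0.38, 0, 0, 0, 0, 0, 0, -0.44, 0, 0, 0, 0, 0, 0, -0.48, 0, 0, 0, 0, 0, 0, -0.48, 0, 0, 0, 0, 0, 0],
)

```text
clock: 4.83
eef_pos: [0.4184, -0.3428, 0.1763]
tool_rot: [-0.59, 0.392, 0.256, 0.658]
ft_force: [0.3, -0.5, -1.1]
grip_width: 0.0269
```

```bash
python3 - <<'E'
from plan import *
o=bot.get_obs();print(o['clock'],o['eef_pos'],o['ft_force'],o['grip_width'],o['joint_pos'])
p,d=bot.camera("wrist");cv2.imwrite("pics/w3.png",p[:,:,::-1]);
P=o['eef_pos'].copy();P[2]=.25;rel(P,Rlev)
g=drw(.03,-.025,.0045);print("place",g);
g[2]=.2; rel(g,Rdr,R0=Rlev,P0=P)
E
```

```text
4.8333 [ 0.4184 -0.3428  0.1763] [ 0.3225 -0.4815 -1.1029] 0.02688336884181559 [-0.8881  0.0408 -0.5776  0.4475  0.3648 -0.5779]
[-0.245 -0.171 -0.001] [-0.002 -0.005  1.226] rows>= 1.7900695390766934 4.9023644090124066
place [0.5891 0.099  0.0305]
[ 0.2   -0.291  1.872] [2.468 0.    0.   ] rows>= 11.42254969043002 9.870743694713287
```

View pics/w3.png

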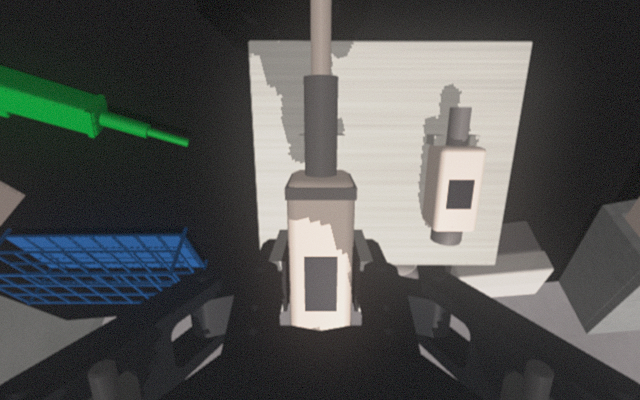

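The pipette is held straight between the pads at column 320 and clear of the rack. Next is levelling and going up.

>>> apply_moves(
  targets=[-0.245, -0.171, 0, 0, 0, 0.2, 0, -0.245, -0.171, 0, 0, 0, 0.4, 0, -0.245, -0.171, 0, 0, 0, 0.6, 0, -0.245, -0.171, 0, 0, 0, 0.8, 0, -0.245, -0.171, 0, 0, 0, 1, 0, -0.245, -0.171, 0, 0, 0, 1, 0],
)

```text
clock: 5.38
eef_pos: [0.4223, -0.3428, 0.2474]
tool_rot: [-0.473, 0.525, 0.414, 0.573]
ft_force: [1.2, 0.1, -1.4]
grip_width: 0.027
```

```bash
python3 - <<'E'
from plan import *
o=bot.get_obs();print(o['clock'],o['eef_pos'],o['joint_pos'])
g=drw(.03,-.025,.0045);g[2]=.2
rel(o['eef_pos'],Rlev); rel(g,Rdr)
R0=R.from_quat(o['tool_rot']).as_matrix()
A=R.from_euler('z',-.45).as_matrix()@Rlev
rel(np.array([.45,-.13,.25]),A)
E
```

```text
5.3833 [ 0.4223 -0.3428  0.2474] [-0.7107  0.2461  0.0484  1.2787  0.0517 -0.4966]
[0. 0. 0.] [0.005 0.001 0.215] rows>= 0.0 0.8608451947104708
[ 0.219 -0.259  1.868] [2.47  0.134 0.187] rows>= 11.382127546091647 9.924193241325233
[-0.018  0.069  0.855] [0.904 0.049 0.211] rows>= 5.1464743296463595 3.7201209884085467
```

>>> apply_moves(
  targets=[-0.018, 0.069, 0.2, 0.2, 0.049, 0.211, 0, -0.018, 0.069, 0.35, 0.4, 0.049, 0.211, 0, -0.018, 0.069, 0.5, 0.6, 0.049, 0.211, 0, -0.018, 0.069, 0.65, 0.75, 0.049, 0.211, 0, -0.018, 0.069, 0.8, 0.9, 0.049, 0.211, 0, -0.018, 0.069, 0.855, 0.904, 0.049, 0.211, 0, -0.018, 0.069, 0.855, 0.904, 0.049, 0.211, 0],
)

```text
clock: 5.97
eef_pos: [0.4466, -0.1262, 0.2501]
tool_rot: [-0.311, 0.634, 0.31, 0.637]
ft_force: [-0.2, -0.8, -0.8]
grip_width: 0.0271
```

```bash
python3 - <<'E'
from plan import *
o=bot.get_obs();print(o['clock'],o['eef_pos'],o['joint_pos'])
g=drw(.03,-.025,.0045);g[2]=.2
rel(g,Rdr)
A=R.from_euler('z',-.9).as_matrix()@Rlev
rel(np.array([.53,.04,.22]),A)
E
```

```text
5.9667 [ 0.4466 -0.1262  0.2501] [-0.2761  0.1587 -0.0487  1.3597  0.0011  0.3864]
[0.203 0.105 1.06 ] [1.571 0.007 0.004] rows>= 6.502742104519219 6.285422949352904
[0.122 0.146 0.729] [0.904 0.006 0.005] rows>= 4.517076824790463 3.614736105313959
```

>>> apply_moves(
  targets=[0.05, 0.05, 0.15, 0.2, 0.006, 0.005, 0, 0.1, 0.1, 0.3, 0.4, 0.006, 0.005, 0, 0.12, 0.146, 0.45, 0.6, 0.006, 0.005, 0, 0.122, 0.146, 0.6, 0.75, 0.006, 0.005, 0, 0.122, 0.146, 0.7, 0.9, 0.006, 0.005, 0, 0.122, 0.146, 0.73, 0.904, 0.006, 0.005, 0, 0.122, 0.146, 0.73, 0.904, 0.006, 0.005, 0],
)

```text
clock: 6.55
eef_pos: [0.5317, 0.0371, 0.2195]
tool_rot: [-0.16, 0.689, 0.159, 0.689]
ft_force: [-0.7, -0.3, -1.9]
grip_width: 0.0272
```

```bash
python3 - <<'E'
from plan import *
o=bot.get_obs();print(o['clock'],o['eef_pos'],o['joint_pos'])
g=drw(.03,-.025,.0045);g[2]=.16
rel(g,Rdr)
E
```

```text
6.55 [0.5317 0.0371 0.2195] [ 0.0705  0.312   0.0707  1.3305 -0.0016  1.1872]
[0.237 0.122 0.315] [ 0.663 -0.003  0.003] rows>= 2.4776779273608867 2.6514872019746973
```

>>> apply_moves(
  targets=[0.06, 0.04, 0.1, 0.22, 0, 0, 0, 0.12, 0.08, 0.2, 0.44, 0, 0, 0, 0.18, 0.122, 0.315, 0.663, 0, 0, 0, 0.237, 0.122, 0.315, 0.663, 0, 0, 0, 0.237, 0.122, 0.315, 0.663, 0, 0, 0],
)

```text
clock: 6.97
eef_pos: [0.5865, 0.0965, 0.1573]
tool_rot: [-0.044, 0.708, 0.041, 0.703]
ft_force: [-1.3, -0.5, -1.0]
grip_width: 0.0267
```

```bash
python3 - <<'E'
from plan import *
o=bot.get_obs();print(o['clock'],o['eef_pos'],o['joint_pos'])
p,d=bot.camera("wrist");cv2.imwrite("pics/w4.png",p[:,:,::-1])
p,d=bot.camera("side");cv2.imwrite("pics/s4.png",cv2.resize(p[80:230,230:480,::-1],None,fx=3,fy=3))
g=drw(.03,-.025,.0045);rel(g,Rdr)
E
```

```text
6.9667 [0.5865 0.0965 0.1573] [ 0.1643  0.472   0.1457  1.2524 -0.0023  1.6149]
[0.522 0.012 0.01 ] [-0.008 -0.007  0.005] rows>= 3.128644785228094 0.045162810595599144
```

View pics/w4.png

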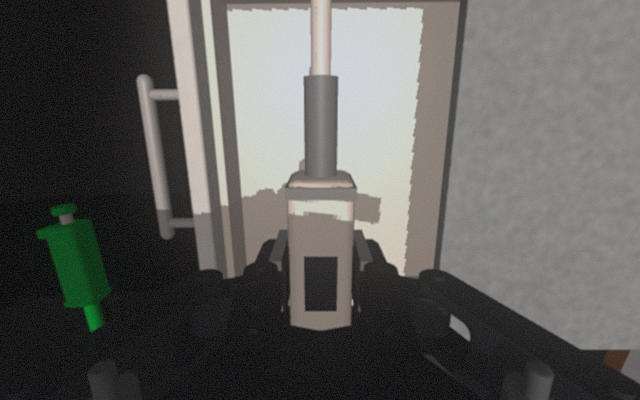

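View pics/s4.png

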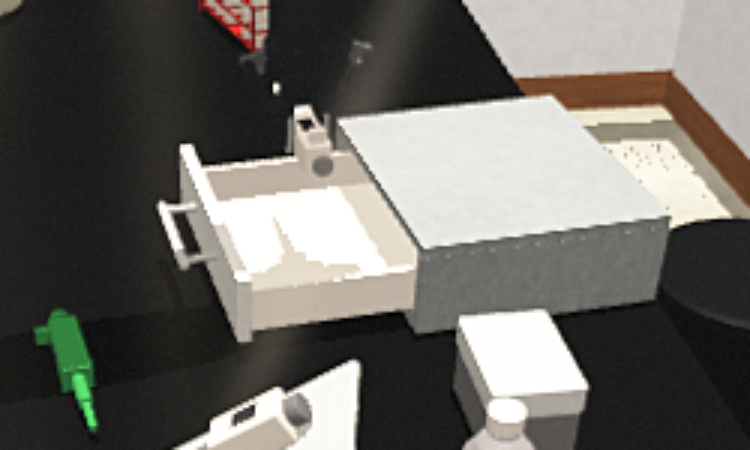

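The wrist view shows the pipette centred over the drawer floor, between the front panel at column 230 and the cabinet edge at column 460. Lowering slowly.

>>> apply_moves(
  targets=[0.1, 0.012, 0.01, -0.008, -0.007, 0.005, 0, 0.2, 0.012, 0.01, -0.008, -0.007, 0.005, 0, 0.3, 0.012, 0.01, -0.008, -0.007, 0.005, 0, 0.38, 0.012, 0.01, -0.008, -0.007, 0.005, 0, 0.43, 0.012, 0.01, -0.008, -0.007, 0.005, 0, 0.46, 0.012, 0.01, -0.008, -0.007, 0.005, 0, 0.48, 0.012, 0.01, -0.008, -0.007, 0.005, 0, 0.49, 0.012, 0.01, -0.008, -0.007, 0.005, 0, 0.5, 0.012, 0.01, -0.008, -0.007, 0.005, 0, 0.505, 0.012, 0.01, -0.008, -0.007, 0.005, 0, 0.505, 0.012, 0.01, -0.008, -0.007, 0.005, 0],
)

```text
clock: 7.98
eef_pos: [0.5913, 0.1011, 0.0362]
tool_rot: [-0.043, 0.704, 0.044, 0.707]
ft_force: [-0.8, -0.3, -0.7]
grip_width: 0.0268
```

>>> apply_moves(
  targets=[0.005, 0, 0, 0, 0, 0, 0, 0.01, 0, 0, 0, 0, 0, 0, 0.014, 0, 0, 0, 0, 0, 0, 0.014, 0, 0, 0, 0, 0, 0],
)

```text
clock: 8.32
eef_pos: [0.5908, 0.1011, 0.0318]
tool_rot: [-0.044, 0.705, 0.044, 0.707]
ft_force: [-0.1, 0.3, -0.6]
grip_width: 0.0272
```

>>> apply_moves(
  targets=[0.003, 0, 0, 0, 0, 0, 0, 0.006, 0, 0, 0, 0, 0, 0, 0.006, 0, 0, 0, 0, 0, 0],
)

```text
clock: 8.57
eef_pos: [0.5908, 0.1011, 0.0303]
tool_rot: [-0.043, 0.705, 0.044, 0.707]
ft_force: [-0.2, 0.1, -1.6]
grip_width: 0.0267
```

>>> apply_moves(
  targets=[0.004, 0, 0, 0, 0, 0, 0, 0.008, 0, 0, 0, 0, 0, 0, 0.008, 0, 0, 0, 0, 0, 0],
)

```text
clock: 8.82
eef_pos: [0.591, 0.1011, 0.0286]
tool_rot: [-0.043, 0.705, 0.044, 0.707]
ft_force: [-0.1, -0.5, -0.6]
grip_width: 0.0271
```

```bash
python3 - <<'E'
from plan import *
p,d=bot.camera("side");cv2.imwrite("pics/s5.png",cv2.resize(p[110:210,280:400,::-1],None,fx=6,fy=6,interpolation=cv2.INTER_CUBIC))
print([bot.get_obs()['ft_force']])
E
```

```text
[array([-0.2091,  0.0977,  0.5406])]
```

View pics/s5.png

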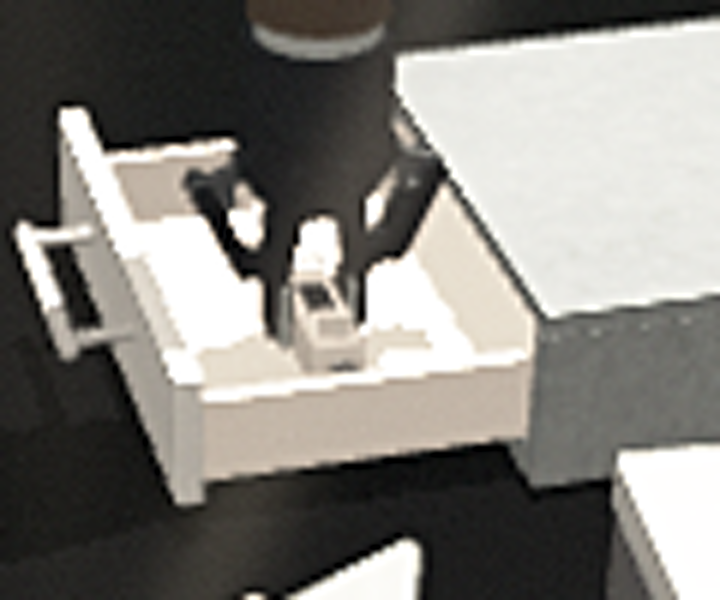

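>>> apply_moves(
  targets=[0.004, 0, 0, 0, 0, 0, 0, 0.006, 0, 0, 0, 0, 0, 0, 0.006, 0, 0, 0, 0, 0, 0],
)

```text
clock: 9.12
eef_pos: [0.592, 0.1013, 0.0286]
tool_rot: [-0.043, 0.704, 0.044, 0.708]
ft_force: [-0.6, -0.1, 6.7]
grip_width: 0.027
```

The side view shows the handle flat in the drawer between the fingers, and the 6.7 N upward force confirms it's on the floor. Releasing.

>>> apply_moves(
  targets=[-0.004, 0, 0, 0, 0, 0, 0, -0.004, 0, 0, 0, 0, 0, 0.35, -0.004, 0, 0, 0, 0, 0, 0.4, -0.004, 0, 0, 0, 0, 0, 0.5, -0.004, 0, 0, 0, 0, 0, 0.6, -0.004, 0, 0, 0, 0, 0, 0.65, -0.004, 0, 0, 0, 0, 0, 0.65, -0.004, 0, 0, 0, 0, 0, 0.65],
)

```text
clock: 9.78
eef_pos: [0.5908, 0.1011, 0.0279]
tool_rot: [-0.043, 0.705, 0.044, 0.707]
ft_force: [-0.2, 1.1, 1.0]
grip_width: 0.0556
```

>>> apply_moves(
  targets=[-0.05, 0, 0, 0, 0, 0, 0.65, -0.1, 0, 0, 0, 0, 0, 0.65, -0.16, 0, 0, 0, 0, 0, 0.65, -0.24, 0, 0, 0, 0, 0, 0.65, -0.34, 0, 0, 0, 0, 0, 0.65, -0.44, 0, 0, 0, 0, 0, 0.65, -0.52, 0, 0, 0, 0, 0, 0.65, -0.52, 0, 0, 0, 0, 0, 0.65],
)

```text
clock: 10.45
eef_pos: [0.5934, 0.1014, 0.1633]
tool_rot: [-0.043, 0.701, 0.044, 0.71]
ft_force: [0.6, -0.1, 0.5]
grip_width: 0.0554
```

```bash
python3 - <<'E'
from plan import *
o=bot.get_obs();print(o['clock'],o['eef_pos'],o['joint_pos'])
p,d=bot.camera("wrist");cv2.imwrite("pics/w6.png",p[:,:,::-1])
p,d=bot.camera("side");cv2.imwrite("pics/s6.png",cv2.resize(p[110:210,280:400,::-1],None,fx=6,fy=6,interpolation=cv2.INTER_CUBIC))
print("bar frame",drw(-.105,0,.036))
for x in(-.145,-.135):
  g=drw(x,0,0);g[2]=.15;print(x,g);rel(g,Rdr)
E
```

```text
10.45 [0.5934 0.1014 0.1633] [0.1691 0.4671 0.154  1.2452 0.0005 1.6161]
bar frame [0.452  0.1073 0.062 ]
-0.145 [0.4123 0.1024 0.15  ]
[ 0.032  0.094 -0.709] [ 0.002  0.011 -0.001] rows>= 4.292957714895867 0.045533033500045075
-0.135 [0.4222 0.1037 0.15  ]
[ 0.032  0.094 -0.669] [ 0.002  0.011 -0.001] rows>= 4.055616353640981 0.045533033500045075
```

View pics/w6.png

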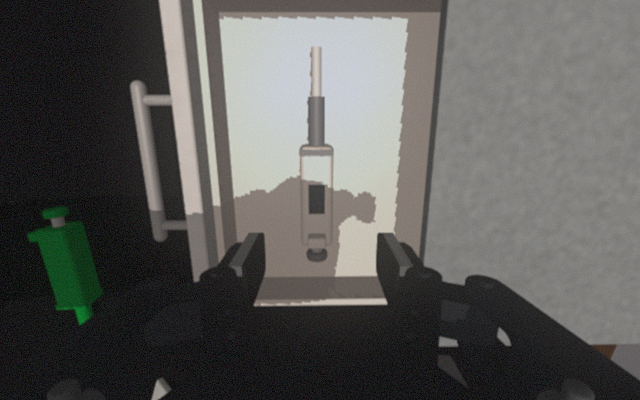

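View pics/s6.png

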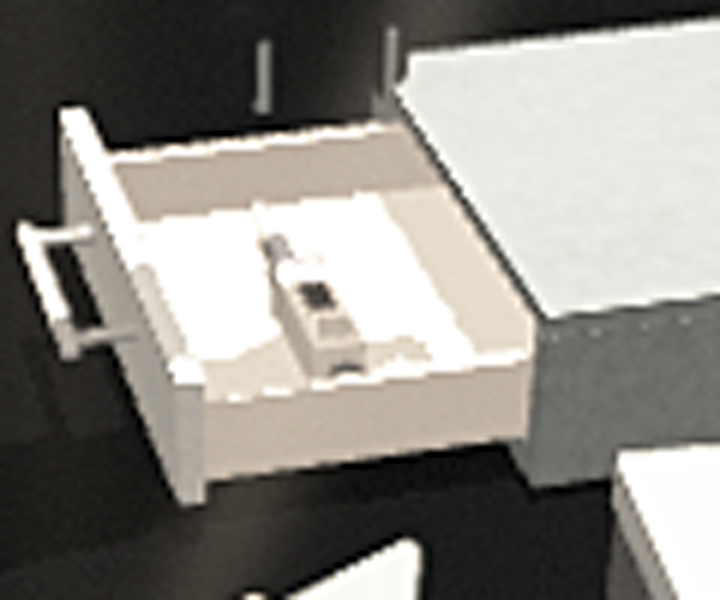

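The pipette lies flat inside the drawer, released, at about (316,150) in the wrist view. I'm moving in front of the handle with the jaws shut.

>>> apply_moves(
  targets=[0, 0.03, -0.15, 0, 0.011, 0, 0.3, 0.01, 0.06, -0.3, 0, 0.011, 0, 0, 0.03, 0.094, -0.45, 0, 0.011, 0, 0, 0.03, 0.094, -0.6, 0, 0.011, 0, 0, 0.03, 0.094, -0.72, 0, 0.011, 0, 0, 0.03, 0.094, -0.8, 0, 0.011, 0, 0, 0.03, 0.094, -0.8, 0, 0.011, 0, 0, 0.03, 0.094, -0.8, 0, 0.011, 0, 0],
)

```text
clock: 11.22
eef_pos: [0.3875, 0.0993, 0.1489]
tool_rot: [-0.044, 0.707, 0.044, 0.704]
ft_force: [-0.3, -0.9, -0.0]
grip_width: 0.0002
```

```bash
python3 - <<'E'
from plan import *
o=bot.get_obs();print(o['clock'],o['eef_pos'],o['grip_width'])
g=drw(-.167,0,.019);print(g);rel(g,Rdr)
E
```

```text
11.2167 [0.3875 0.0993 0.1489] 0.00020165078636312432
[0.3905 0.0997 0.045 ]
[0.415 0.    0.014] [ 0.003 -0.008 -0.001] rows>= 2.4921240936291413 0.03590848061817563
```

>>> apply_moves(
  targets=[0.12, 0, 0.01, 0, -0.008, 0, 0, 0.24, 0, 0.01, 0, -0.008, 0, 0, 0.35, 0, 0.01, 0, -0.008, 0, 0, 0.415, 0, 0.01, 0, -0.008, 0, 0, 0.415, 0, 0.01, 0, -0.008, 0, 0, 0.415, 0, 0.05, 0, -0.008, 0, 0, 0.415, 0, 0.09, 0, -0.008, 0, 0, 0.415, 0, 0.12, 0, -0.008, 0, 0, 0.415, 0, 0.14, 0, -0.008, 0, 0, 0.415, 0, 0.16, 0, -0.008, 0, 0, 0.415, 0, 0.18, 0, -0.008, 0, 0, 0.415, 0, 0.2, 0, -0.008, 0, 0],
)

```text
clock: 12.22
eef_pos: [0.4386, 0.1058, 0.0463]
tool_rot: [-0.043, 0.705, 0.044, 0.706]
ft_force: [-1.9, 0.6, 0.7]
grip_width: 0.0
```

```bash
python3 - <<'E'
from plan import *
o=bot.get_obs();print(o['clock'],o['eef_pos'],o['ft_force'])
p,d=bot.camera("side");cv2.imwrite("pics/s7.png",cv2.resize(p[110:210,260:380,::-1],None,fx=6,fy=6,interpolation=cv2.INTER_CUBIC))
print((Rd.T@(o['eef_pos']-drw(0,0,0))))
E
```

```text
12.2167 [0.4386 0.1058 0.0463] [-1.9106  0.5926  0.6526]
[-0.1185  0.0001  0.0203]
```

View pics/s7.png

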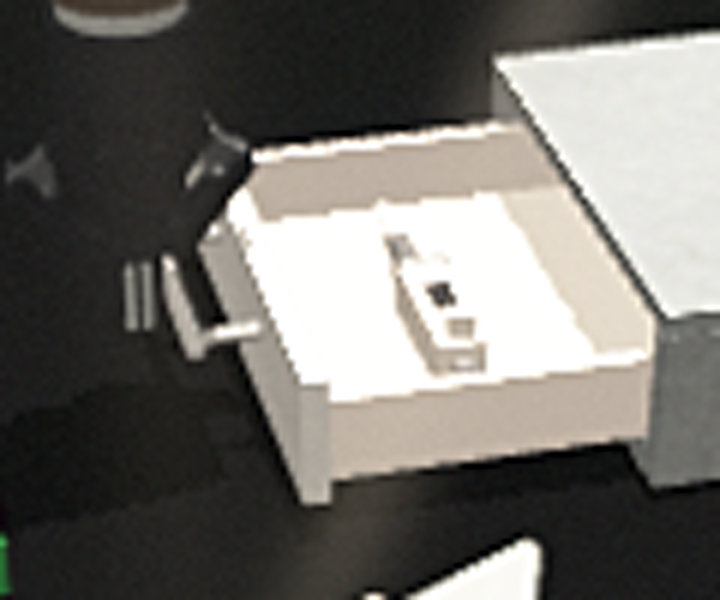

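The side view shows the gripper just touching the front of the drawer with about 2 N of resistance. The contact may be at the knuckle. Sliding on gently.

>>> apply_moves(
  targets=[0, 0, 0.04, 0, 0, 0, 0, 0, 0, 0.09, 0, 0, 0, 0, 0, 0, 0.14, 0, 0, 0, 0, 0, 0, 0.19, 0, 0, 0, 0, 0, 0, 0.24, 0, 0, 0, 0, 0, 0, 0.29, 0, 0, 0, 0, 0, 0, 0.34, 0, 0, 0, 0, 0, 0, 0.38, 0, 0, 0, 0, 0, 0, 0.41, 0, 0, 0, 0, 0, 0, 0.43, 0, 0, 0, 0, 0, 0, 0.44, 0, 0, 0, 0, 0, 0, 0.44, 0, 0, 0, 0],
)

```text
clock: 13.27
eef_pos: [0.5481, 0.1194, 0.0462]
tool_rot: [-0.044, 0.705, 0.044, 0.706]
ft_force: [-0.1, 0.2, 0.7]
grip_width: -0.0001
```

```bash
python3 - <<'E'
from plan import *
o=bot.get_obs();print(o['clock'],o['eef_pos'],o['ft_force'])
p,d=bot.camera("side");cv2.imwrite("pics/s8.png",cv2.resize(p[110:210,280:400,::-1],None,fx=6,fy=6,interpolation=cv2.INTER_CUBIC))
print((Rd.T@(o['eef_pos']-drw(0,0,0))))
C=cloud("side",d).reshape(-1,3);l=(C-drw(.1115,0,-.026))@Rd
k=(abs(l[:,1])<.12)&(l[:,0]>-.2)&(l[:,0]<.0)&(l[:,2]>.08)&(l[:,2]<.095);print(k.sum(),np.percentile(l[k,0],[1,10,50,90,99]))
E
```

```text
13.2667 [0.5481 0.1194 0.0462] [-0.149   0.2321  0.7093]
[-0.0082  0.0002  0.0202]
203 [-0.1383 -0.1222 -0.0641 -0.0545 -0.0024]
```

View pics/s8.png

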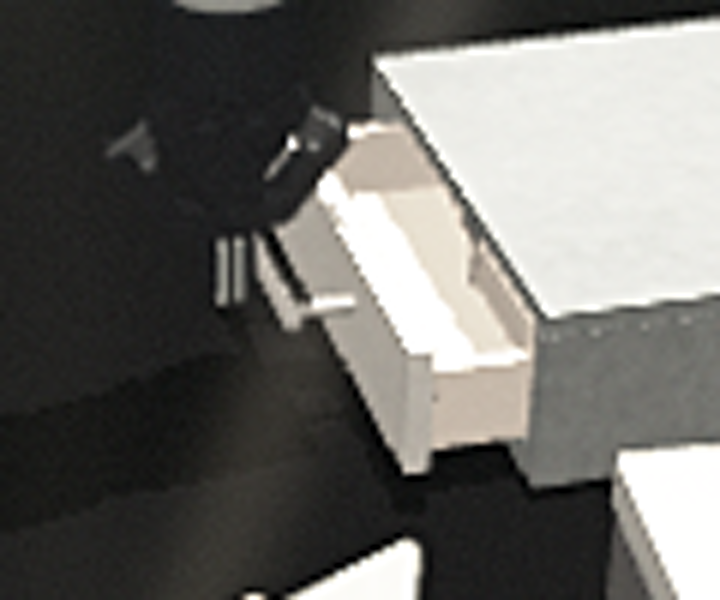

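The drawer is about 50 mm open, but the knuckle is riding on the top edge of the panel and could meet the cabinet. I'll back off, tilt so the fingertips lead, and push on the bar instead.

>>> apply_moves(
  targets=[0, 0, -0.1, 0, 0, 0, 0, 0, 0, -0.2, 0, 0, 0, 0, 0, 0, -0.2, 0, -0.2, 0, 0, 0.02, 0, -0.2, 0, -0.4, 0, 0, 0.02, 0, -0.2, 0, -0.6, 0, 0, 0.02, 0, -0.2, 0, -0.8, 0, 0, 0.02, 0, -0.2, 0, -1, 0, 0, 0.02, 0, -0.2, 0, -1, 0, 0, 0.02, 0, -0.2, 0, -1, 0, 0],
)

```text
clock: 14.07
eef_pos: [0.4947, 0.1125, 0.0397]
tool_rot: [-0.032, 0.511, 0.053, 0.857]
ft_force: [0.7, -0.4, -0.1]
grip_width: 0.0002
```

```bash
python3 - <<'E'
from plan import *
o=bot.get_obs();print(o['clock'],o['eef_pos'],o['ft_force'],o['joint_pos'])
p,d=bot.camera("side");cv2.imwrite("pics/s9.png",cv2.resize(p[110:210,280:400,::-1],None,fx=6,fy=6,interpolation=cv2.INTER_CUBIC))
print((Rd.T@(o['eef_pos']-drw(0,0,0))))
Rt=Rdr@R.from_rotvec([0,-.5,0]).as_matrix()
for x in(-.025,.03,.055): rel(drw(x,0,.016),Rt)
C=cloud("side",d).reshape(-1,3);l=(C-drw(.1115,0,-.026))@Rd
k=(abs(l[:,1])<.12)&(abs(l[:,1])>.06)&(l[:,0]>-.15)&(l[:,0]<.0)&(l[:,2]>.08)&(l[:,2]<.095);print(k.sum(),np.percentile(l[k,0],[1,10,50,90,99]))
k=(abs(l[:,1])<.05)&(l[:,0]>-.13)&(l[:,0]<-.09)&(l[:,2]>.05)&(l[:,2]<.075);print("bar",k.sum(),np.median(l[k],0))
E
```

```text
14.0667 [0.4947 0.1125 0.0397] [ 0.6751 -0.3736 -0.091 ] [ 0.2629  0.2072 -0.8034  0.069  -0.0659  1.6931]
[-0.062  -0.0001  0.0137]
[ 0.063 -0.001  0.117] [ 0.002  0.    -0.002] rows>= 0.7963556669014678 0.011080451054150146
[ 0.168 -0.002  0.31 ] [ 0.002  0.    -0.002] rows>= 2.1152591800719933 0.011080451054150146
[ 0.216 -0.002  0.398] [ 0.002  0.    -0.002] rows>= 2.714774052967887 0.011080451054150146
109 [-0.0671 -0.0662 -0.0615 -0.0547 -0.005 ]
bar 67 [-0.1029  0.0006  0.0661]
```

View pics/s9.png

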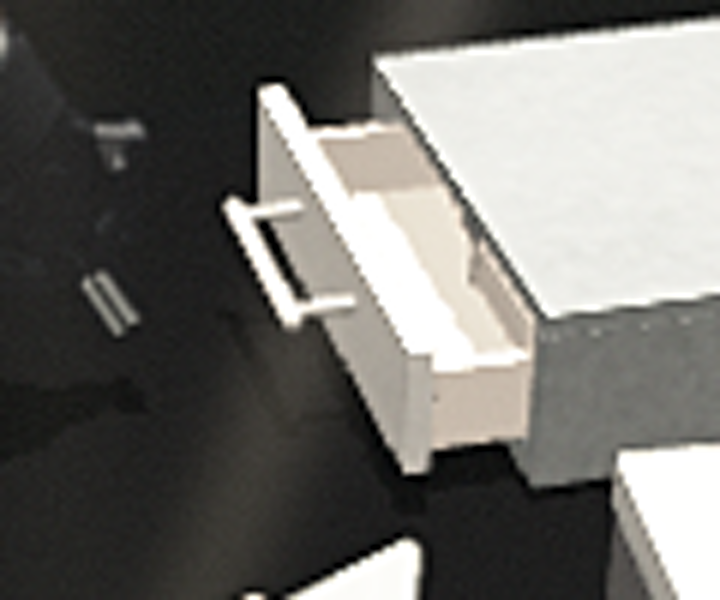

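The view confirms the fingertips are clear of the bar at (265,265), the panel face is 52 mm short of shut, and the pushing posture is clear. Pushing the bar.

>>> apply_moves(
  targets=[0.03, 0, 0.06, 0, 0, 0, 0, 0.06, 0, 0.11, 0, 0, 0, 0, 0.08, 0, 0.15, 0, 0, 0, 0, 0.1, 0, 0.185, 0, 0, 0, 0, 0.12, 0, 0.22, 0, 0, 0, 0, 0.135, 0, 0.25, 0, 0, 0, 0, 0.15, 0, 0.277, 0, 0, 0, 0, 0.16, 0, 0.295, 0, 0, 0, 0, 0.168, 0, 0.31, 0, 0, 0, 0, 0.168, 0, 0.31, 0, 0, 0, 0],
)

```text
clock: 14.95
eef_pos: [0.5866, 0.1242, 0.0419]
tool_rot: [-0.031, 0.508, 0.053, 0.859]
ft_force: [0.1, 0.1, -0.1]
grip_width: 0.0002
```

```bash
cat > chk.py <<'E'
from plan import *
o=bot.get_obs();print(o['clock'],o['eef_pos'],o['ft_force'])
n=sys.argv[1]
p,d=bot.camera("side");cv2.imwrite(f"pics/{n}.png",cv2.resize(p[110:210,280:400,::-1],None,fx=6,fy=6,interpolation=cv2.INTER_CUBIC))
print((Rd.T@(o['eef_pos']-drw(0,0,0))))
C=cloud("side",d).reshape(-1,3);l=(C-drw(.1115,0,-.026))@Rd
k=(l[:,1]>-.12)&(l[:,1]<-.07)&(l[:,0]>-.15)&(l[:,0]<.02)&(l[:,2]>.075)&(l[:,2]<.095);print(k.sum(),np.percentile(l[k,0],[1,10,50,90,99]))
k=(l[:,1]>-.06)&(l[:,1]<-.03)&(l[:,0]>-.13)&(l[:,0]<-.03)&(l[:,2]>.05)&(l[:,2]<.075);print("bar",k.sum(),np.median(l[k],0))
E
python3 chk.py s10
```

```text
14.95 [0.5866 0.1242 0.0419] [ 0.1336  0.141  -0.1066]
[0.0306 0.0003 0.0159]
73 [-0.0363 -0.0352 -0.0301  0.0014  0.0025]
bar 62 [-0.0524 -0.0504  0.0647]
```

View pics/s10.png

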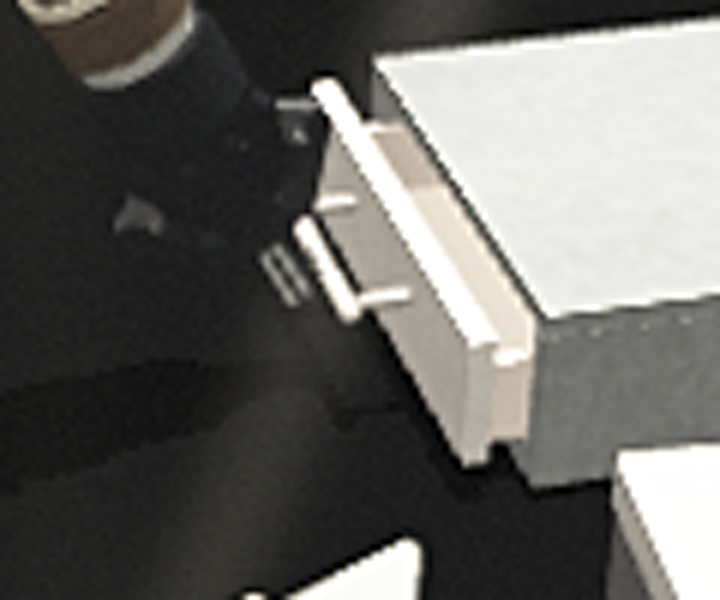

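The drawer is about 20 mm open and closing smoothly. Going on slowly.

>>> apply_moves(
  targets=[0.006, 0, 0.011, 0, 0, 0, 0, 0.012, 0, 0.022, 0, 0, 0, 0, 0.018, 0, 0.033, 0, 0, 0, 0, 0.023, 0, 0.042, 0, 0, 0, 0, 0.027, 0, 0.049, 0, 0, 0, 0, 0.031, 0, 0.056, 0, 0, 0, 0, 0.034, 0, 0.062, 0, 0, 0, 0, 0.034, 0, 0.062, 0, 0, 0, 0],
)

```text
clock: 15.67
eef_pos: [0.6033, 0.1263, 0.0415]
tool_rot: [-0.031, 0.509, 0.053, 0.859]
ft_force: [-0.4, -0.4, -1.4]
grip_width: -0.0003
```

>>> apply_moves(
  targets=[0.002, 0, 0.004, 0, 0, 0, 0, 0.004, 0, 0.007, 0, 0, 0, 0, 0.004, 0, 0.007, 0, 0, 0, 0],
)

```text
clock: 15.92
eef_pos: [0.6052, 0.1265, 0.0415]
tool_rot: [-0.031, 0.508, 0.053, 0.859]
ft_force: [-0.5, -0.6, -1.2]
grip_width: 0.0004
```

```bash
python3 chk.py s11
```

```text
15.9167 [0.6052 0.1265 0.0415] [-0.518  -0.6188 -1.23  ]
[0.0494 0.0003 0.0155]
73 [-0.0187 -0.0176 -0.0128  0.0012  0.0027]
bar 35 [-0.0497 -0.0509  0.065 ]
```

View pics/s11.png

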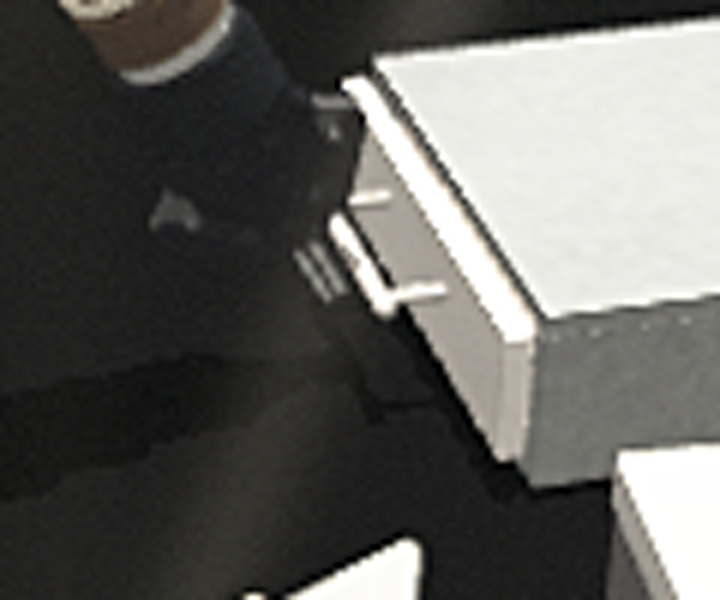

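Only a few millimetres are left and there's no stop force yet. I'll push in 2 mm steps until it rises.

>>> apply_moves(
  targets=[0.002, 0, 0.004, 0, 0, 0, 0, 0.004, 0, 0.007, 0, 0, 0, 0, 0.004, 0, 0.007, 0, 0, 0, 0],
)

```text
clock: 16.22
eef_pos: [0.6073, 0.1268, 0.0416]
tool_rot: [-0.031, 0.508, 0.053, 0.859]
ft_force: [-1.1, -0.6, -0.3]
grip_width: 0.0004
```

>>> apply_moves(
  targets=[0.002, 0, 0.004, 0, 0, 0, 0, 0.004, 0, 0.007, 0, 0, 0, 0, 0.004, 0, 0.007, 0, 0, 0, 0],
)

```text
clock: 16.47
eef_pos: [0.6087, 0.127, 0.0412]
tool_rot: [-0.031, 0.509, 0.053, 0.859]
ft_force: [-3.8, -0.2, -0.4]
grip_width: -0.0004
```

>>> apply_moves(
  targets=[0.002, 0, 0.004, 0, 0, 0, 0, 0.004, 0, 0.007, 0, 0, 0, 0, 0.004, 0, 0.007, 0, 0, 0, 0],
)

```text
clock: 16.72
eef_pos: [0.6093, 0.127, 0.0402]
tool_rot: [-0.031, 0.51, 0.053, 0.858]
ft_force: [-5.1, -0.4, -0.2]
grip_width: -0.0001
```

```bash
python3 chk.py s12
```

```text
16.7167 [0.6093 0.127  0.0402] [-5.1065 -0.364  -0.1732]
[0.0535 0.0003 0.0142]
70 [-0.0151 -0.0139 -0.0088  0.0009  0.0023]
bar 34 [-0.0483 -0.0532  0.0663]
```

>>> apply_moves(
  targets=[0.002, 0, 0.004, 0, 0, 0, 0, 0.004, 0, 0.008, 0, 0, 0, 0, 0.004, 0, 0.008, 0, 0, 0, 0],
)

```text
clock: 17.02
eef_pos: [0.6099, 0.127, 0.0392]
tool_rot: [-0.032, 0.511, 0.053, 0.857]
ft_force: [-8.9, -0.5, 0.6]
grip_width: 0.0001
```

>>> apply_moves(
  targets=[-0.02, 0, -0.04, 0, 0, 0, 0, -0.05, 0, -0.1, 0, 0, 0, 0, -0.1, 0, -0.18, 0, 0, 0, 0, -0.16, 0, -0.3, 0, 0, 0, 0, -0.22, 0, -0.4, 0, 0, 0, 0, -0.22, 0, -0.4, 0, 0, 0, 0],
)

```text
clock: 17.52
eef_pos: [0.4932, 0.112, 0.0393]
tool_rot: [-0.032, 0.512, 0.053, 0.857]
ft_force: [-1.5, -0.8, -0.1]
grip_width: 0.0003
```

```bash
python3 chk.py s13; python3 - <<'E'
from h import *
p,d=bot.camera("top");cv2.imwrite("pics/t13.png",p[:,:,::-1])
p,d=bot.camera("side");cv2.imwrite("pics/s13f.png",p[:,:,::-1])
p0,_=load("side")
df=np.abs(p.astype(int)-p0).sum(2)
for n,(a,b,c,e) in dict(disp=(208,240,290,332),bottle=(212,268,378,412),box=(183,232,382,426)).items(): print(n,df[a:b,c:e].mean(),df[a:b,c:e].max())
E
```

```text
17.5167 [0.4932 0.112  0.0393] [-1.5302 -0.8464 -0.083 ]
[-0.0635 -0.0004  0.0133]
73 [-0.0148 -0.014  -0.0099  0.0016  0.0031]
bar 32 [-0.0489 -0.0516  0.0653]
disp 13.157738095238095 39
bottle 15.734768907563025 37
box 9.803339517625233 39
```

View pics/s13f.png

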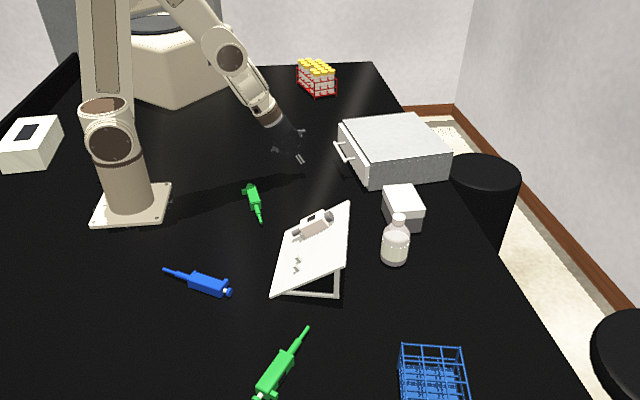

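View pics/t13.png

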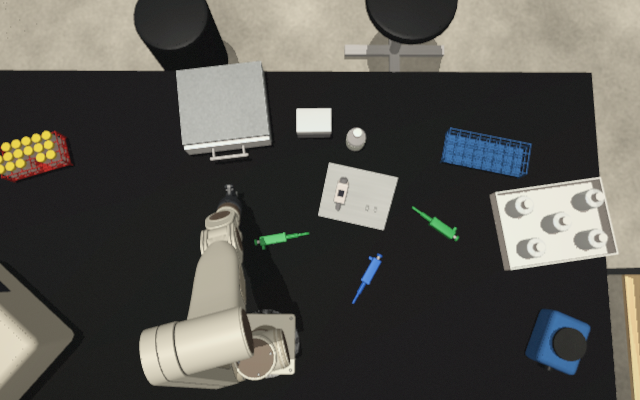

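The drawer is shut, the bystanders haven't moved, and the gripper is clear of everything. Handing in.

```bash
python3 -c "
from workcell import bot
print(bot.job_done(), bot.get_obs()['clock'])"
```

```text
the job is handed in; nothing more can be done
the job is handed in; nothing more can be done
```

I took the pipette off the rack, laid it flat across the open drawer and released it there. I then pushed the drawer shut and handed the job in at about 18 s on the clock; no verdict was reported.

- **Pipette:** after release, the side and wrist pictures showed it lying flat on the drawer floor, well inside the walls. I could not see it again once the drawer was shut.
- **Drawer:** during the first push the gripper's knuckle rode on the top edge of the front panel. I backed off, tilted the tool and finished on the handle bar. The stop pushed back with about 9 N, and after I backed away the panel face measured 15 mm in front of the cabinet, the figure for fully shut (good to about 2 mm).
- **Bystanders:** comparing the side picture with the first one showed only noise-level differences at the dispenser, bottle and tip box. The gripper was more than 80 mm clear of the drawer when I handed in.
- **Checks that disagreed:** the two cameras differed by about 2 mm on the pipette's position across the lane, so I corrected it at the grasp. At the end the force sensor still read about 1.7 N with nothing touching, a little above its usual 0.5–1.5 N noise.

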